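# Lock the watch tray with its bar and clevis pin

## Robot

A 6-joint arm with a two-finger parallel gripper is mounted at the origin on the work surface. World frame = base frame: x ahead of the robot, y to its left, z up, the work surface at z = 0. Lengths are in mm, angles in rad, forces in N, time in s.
With the tool pointing down it reaches from about 275 to 750 mm from the base axis. Payload 10.2 kg.
Tool frame: the origin (TCP) lies between the finger pads; the fingertips stand 17 mm ahead of it and the grasp point (between the pads) lies 2 mm behind it (tips_ahead is the distance from the TCP to the fingertips, in mm); z points along the fingers, y is the line along which they close (so a half turn about z gives the same grasp; the last joint's range is limited). The gripper opens to 85 mm and grips with 20 to 120 N. Pads are 22 mm wide; open, the fingers measure 114 mm over their backs; the gripper's body (76 mm by 85 mm) begins 54 mm behind the grasp point. The pads swing forward as they close: fully open they stand 13 mm farther back than shut.
Start: joints at [-1.57, 0.313, 1.498, -0, 1.331, -0.223], TCP at [116.503, -511.916, 248.294] pointing down, gripper open.
Joint ranges: [-2.94, 2.94], [-0.97, 2.17], [0.19, 2.56], [-1.23, 4.37], [0.02, 3.11], [-2.88, 2.88]. Speed limits (rad/s): [2.39, 2.39, 3.01, 3.14, 3.14, 3.14].

## Interface

Orientations are given as a unit quaternion [w, x, y, z].
In Python, from rig import sense, capture, finish_job, boxes_of, tips_ahead gives the robot as it stands.
- The arm moves only by the tool drive_tool, never from a script. Its argument "commands" is text: rows parted by semicolons, each of 7 numbers parted by spaces: the shift along the world's x, y, z in units of 0.1 m (1.0 is 0.1 m), then the turn, a rotation vector about the world's x, y, z in units of pi/4 rad (1.0 is pi/4 rad), then the opening in per cent of the stroke, from 0 (shut) to 100 (fully open). A call has 1 to 20 rows; each row shifts and turns the commanded pose from where the row before left it; what a row does not reach is not made up. A row lasts 1/12 s, in which the tool goes at most 41.7 mm and 7.16 degrees, less where a joint would pass 70% of its speed; a pose out of reach is approached as far as the arm can. A call with a number of a shift or a turn outside -1 to 1 is refused whole. A call with a gripper value outside its range is refused whole. The fingers move at their own pace and stop on an object; "force" is the grip in N (left out, the last holds). Time passes only in rows, so rows that do not move let the fingers close. It gives the time, the measured TCP pose, the force, the opening and the grip force at its end, in the units of the state.
- sense(): the state, without advancing time (a new reading comes with each control period).
- capture(name): name is "scene" or "top" or "wrist"; returns a dict with "pixels" (480x640x3 uint8, blue, green, red), "fov_y" (degrees; the focal length in pixels is half the picture's height over the tangent of half this angle, whatever the lens; pixels are square), "cx", "cy" (the principal point, pixels), "position" and "attitude" of the camera in the world; the wrist camera has in their place "tool_from_camera" (4x4, takes a point from camera to tool coordinates, whose origin is the TCP and whose axes are the flange's). Camera axes: x right, y down, z forward; pixel columns grow to the right and rows downward; lengths in mm; the calibration is good to about 2 mm. A picture is of the moment at which its call begins: read the wrist's pose just before it. There is no depth.
- finish_job(): hands the job in; it is judged then, once.
Trained networks look in a picture, given as the dict that the camera call returned (one of the last four; its "shot" number tells which), for a name from the list of things; names that differ only in an ending like _2 or _b are one class to them, and where a whole thing is asked for, a point or a joint stands for the part that bears it (a point fixed in the world has none). Each returns a list of dicts, best first, with "confidence" (0 to 1); they miss things now and then, are a little off and sometimes report something else, mostly with a low value. They report only what shows in the picture. A call takes as long as a camera call. They do not tell look-alikes from the thing itself.
- boxes_of(picture, name): "position" ([column, row] in pixels, amid what is visible of it).
The state is a dict: "time_s": time; "joints": joint angles; "dq": joint speeds; "tau": joint torques, N m; "eef_pos": TCP position; "ee_rot": TCP orientation; "force": force on the tool from outside, world axes, zero at the start; "wrist_torque": the same for the moment, N m; "grip_width": opening from 0.0 (shut) to 1.0 (fully open); "grip_force": force on a finger pad.
Only numpy, scipy, OpenCV 4.12 (cv2) and the standard library are available. Lean on these libraries where they do the work, as an engineer would, in place of code of your own. Each camera call takes 0.05 s, during which the arm holds its last target. There are 200 camera calls.

## Task

Lock up the street stall's watch tray: slide the loose watch along the tray, without lifting it away, into the one recess that has no watch, so that it lies flat and fully home. Then swing the steel bar shut over the row of watches until it stops, and put the thick pin with the wide collar from the wooden stand down through the clevis and the eye of the bar, all the way until its collar rests on the clevis. Let go of everything, and do not knock about the other watches, the slim pin, the sunglasses or the spray bottle.

Things in the scene. Friction and masses are not known exactly. Their poses are not given: they have to be found in the camera images.
- tray: plywood watch tray, fixed to the table, 200 (x) x 280 (y) x 15 mm (z); origin at the centre of its underside, its x axis points roughly away from the robot, y along the row of recesses. In its top are three round recesses, 43 mm across and 5 mm deep, at tray x = -30 mm and y = -40, 10 and 60 mm. The bar's pivot is at tray (-30, -115) mm, the clevis at (-30, 115) mm.
- seat_c (a point): centre of the floor of the recess that holds no watch (it shows a thin grey felt disc); 5 mm below the tray's top. It may be any of the three.
- watch_c (a point): centre (half-way up) of the loose watch: a round steel watch head without strap, black dial upwards, 40 mm across, 11 mm thick, lying flat on the far half of the tray. Fully home in the recess its centre is 5.5 mm above the recess floor and its top 6 mm above the tray. A watch lying on the tray outside a recess blocks the bar.
- bar (a joint): swing of the steel bar about its upright pivot, rad: 0 = shut at its stop (the bar lies over the three recesses, its eye between the clevis lugs, holes in line); grows to 1.3 as it opens towards the robot (anticlockwise from above, from tray +y towards tray -x). Light friction (0.05 N m): it stays where it is left.
- bar_pivot (a point): point on the bar's pivot axis at the bar's underside, 25 mm above the table; turns with the bar, its y axis points along the bar to the eye. Bar 14 mm wide, 6 mm thick; the eye, 26 x 28 mm with an 11.6 mm hole, is centred 230 mm from the pivot.
- bar_knob (a point): centre (half-way up) of the bar's handle, a black upright round post 16 mm across and 36 mm tall, standing on the bar 100 mm from the pivot; its foot is 31 mm and its top 67 mm above the table.
- clevis (a point): centre of the hole's mouth on top of the clevis, 41 mm above the table. The clevis is a dark steel fork on the tray: two level lugs 34 x 32 x 8 mm, undersides 15 and 33 mm above the table, joined on their far (tray +x) side; upright 11.6 mm hole in both, 2 mm chamfer on top; it ends in the tray, 31 mm below this point.
- pin_grip (a point): centre (half-way up) of the grip of the thick pin, upright, one of two pins hanging by their collars in the stand. From below: shank 10 mm across and 28 mm long, of which the lowest 4 mm taper to 5 mm; collar 24 mm across and 4 mm thick; grip stem 14 mm across and 32 mm tall. This point is 20 mm above the collar's underside and 48 mm above the tip; z axis up the pin.
- pin_stand: dark wooden stand, fixed to the table, 45 (x) x 110 (y) x 36 mm (z), origin at the centre of its underside; two upright holes 11.6 mm wide, 31 mm deep, at stand y = -30 and +30 mm, one pin in each.
- slim_pin_grip (a point): centre of the grip of the slim pin, the other pin in the stand, to be left alone: shank 6 mm, collar 15 mm, grip stem 9 mm across and 20 mm tall.
- seated_a_c (a point): centre of a watch already in its recess (white dial, same size as the loose watch), its top 6 mm above the tray, so the loose watch cannot slide over it; to be left alone.
- seated_b_c (a point): centre of the other watch already in its recess (black dial), likewise 6 mm above the tray; to be left alone.
- shades_a: folded black sunglasses lying on the table to the right, about 135 x 55 x 16 mm, to be left alone.
- shades_b: folded red sunglasses lying on the table to the right, beyond the black ones, about 135 x 55 x 16 mm, to be left alone.
- spray: blue spray bottle, 44 mm across, 120 mm tall, standing on the left, beyond the pin stand; to be left alone.
Not all that is in view belongs to the job. Leave any pink look-alike of the part that bears watch_c alone.

How it is judged:
By the outcome, as a careful person would: the job done as asked, in the order asked, and still so for the second after the job is handed in, with the robot touching nothing.
It also fails if it takes over 66 s, if anything falls off the work surface, if the arm or the gripper's body presses on something with over 40 N, if the wrist force passes 120 N, or if a joint passes its speed limit or range.

## Working session

There is one attempt and no reset: what is moved stays moved. The work goes in short steps, Python scripts to look and compute and a tool call to move; the robot and the scene stay as the last step left them, time stands still between calls to the robot, and variables do not carry over. Pictures are saved under pics/ and viewed, at most 10 in all, crops included, and the job is handed in when it is done.

Besides the shell and the picture viewer there is one more tool, called in YAML: its name, and indented under it one key for each argument. drive_tool: Moves the arm, as the interface text tells. Shifts and turns lie within -1 to 1; 1 stands for 0.1 m of shift or pi/4 rad of turn. Its arguments: {"type":"object","properties":{"commands":{"type":"string"},"force":{"type":"number"}},"required":["commands"]}

```bash
mkdir -p pics
cat > h.py <<'E'
import numpy as np, cv2
from rig import sense, capture, finish_job, boxes_of, tips_ahead
from scipy.spatial.transform import Rotation as R
def q2R(q): return R.from_quat([q[1],q[2],q[3],q[0]]).as_matrix()
def cam(p,s=None):
    f=p["pixels"].shape[0]/2/np.tan(np.radians(p["fov_y"])/2)
    if "tool_from_camera" in p:
        T=np.array(p["tool_from_camera"]); Rt=q2R(s["ee_rot"])
        return f,Rt@T[:3,:3],Rt@T[:3,3]+np.array(s["eef_pos"])
    a=np.array(p["attitude"]); 
    return f,(q2R(a) if a.size==4 else a.reshape(3,3)),np.array(p["position"])
def ray(p,uv,z,s=None):
    f,Rc,t=cam(p,s); d=Rc@np.array([(uv[0]-p["cx"])/f,(uv[1]-p["cy"])/f,1])
    return t+d*(z-t[2])/d[2]
def proj(p,X,s=None):
    f,Rc,t=cam(p,s); c=Rc.T@(np.array(X)-t); return np.array([p["cx"]+f*c[0]/c[2],p["cy"]+f*c[1]/c[2]])
E
python3 - <<'E'
from h import *
Z=dict(tray=15,watch_c=20.5,bar_knob=49,clevis=41,pin_grip=56,slim_pin_grip=50,pin_stand=36,seated_a_c=21,spray=60,shades_a=8,bar=28)
s=sense();print(s["eef_pos"],s["ee_rot"],tips_ahead() if callable(tips_ahead) else tips_ahead)
for c in("top","scene"):
    p=capture(c);cv2.imwrite(f"pics/{c}0.png",p["pixels"]);print(c,p["position"],p["attitude"],p["fov_y"])
    for n,z in Z.items():
        print(n,[(np.round(b["position"]).astype(int).tolist(),round(b["confidence"],2),np.round(ray(p,b["position"],z)).astype(int).tolist()) for b in boxes_of(p,n)[:4]])
E
```

```text
[ 116.46660754 -511.66353279  247.74802625] [-6.38130327e-04  9.93749133e-01  1.11634445e-01  6.26051682e-05] 17.0
top [405.09015393  -8.61697408 886.91555785] [ 0.06597004 -0.70094217  0.70777595 -0.0581484 ] 56.10548320829348
tray [([338, 212], 0.7, [617, -39, 15])]
watch_c [([320, 186], 0.79, [670, -6, 20]), ([231, 179], 0.54, [687, 173, 20]), ([328, 225], 0.16, [590, -20, 20])]
bar_knob [([352, 287], 0.96, [465, -62, 49]), ([337, 211], 0.56, [611, -37, 49])]
clevis [([337, 212], 0.8, [611, -38, 41]), ([352, 288], 0.18, [464, -63, 41])]
pin_grip [([152, 296], 0.7, [452, 306, 56]), ([172, 299], 0.19, [446, 269, 56])]
slim_pin_grip [([184, 294], 0.6, [456, 249, 50]), ([303, 222], 0.31, [590, 28, 50])]
pin_stand []
seated_a_c [([326, 227], 0.81, [585, -15, 21])]
spray [([151, 207], 0.68, [621, 317, 60]), ([319, 187], 0.36, [656, -4, 60])]
shades_a [([482, 306], 0.79, [430, -315, 8]), ([481, 226], 0.77, [586, -324, 8])]
bar [([355, 282], 0.95, [477, -69, 28])]
scene [ 986.58804996 -577.29191587 1017.91716127] [-0.30633817  0.89492909  0.30840438 -0.10072536] 47.74372957759848
tray [([329, 284], 0.97, [625, -49, 15])]
watch_c [([361, 150], 0.57, [440, 338, 21]), ([361, 279], 0.54, [674, 2, 21]), ([410, 242], 0.5, [704, 154, 20]), ([233, 371], 0.45, [601, -327, 20])]
bar_knob [([273, 256], 0.85, [497, -86, 49]), ([330, 285], 0.33, [639, -68, 49])]
clevis [([334, 285], 0.86, [642, -58, 41])]
pin_grip [([360, 150], 0.41, [458, 302, 56])]
slim_pin_grip [([343, 255], 0.48, [614, 12, 50])]
pin_stand [([351, 166], 0.56, [462, 257, 36])]
seated_a_c [([327, 269], 0.57, [598, -23, 21])]
spray [([417, 175], 0.57, [621, 312, 60])]
shades_a [([231, 375], 0.66, [598, -332, 8]), ([176, 324], 0.57, [430, -322, 8])]
bar [([270, 260], 0.93, [488, -87, 28]), ([332, 285], 0.21, [635, -55, 28])]
```

Run:
```python
import cv2
a=cv2.imread("pics/top0.png")[140:340,120:420]
cv2.imwrite("pics/top0c.png",cv2.resize(a,(800,533),interpolation=cv2.INTER_CUBIC))
```

```text
(no output)
```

View pics/top0c.png

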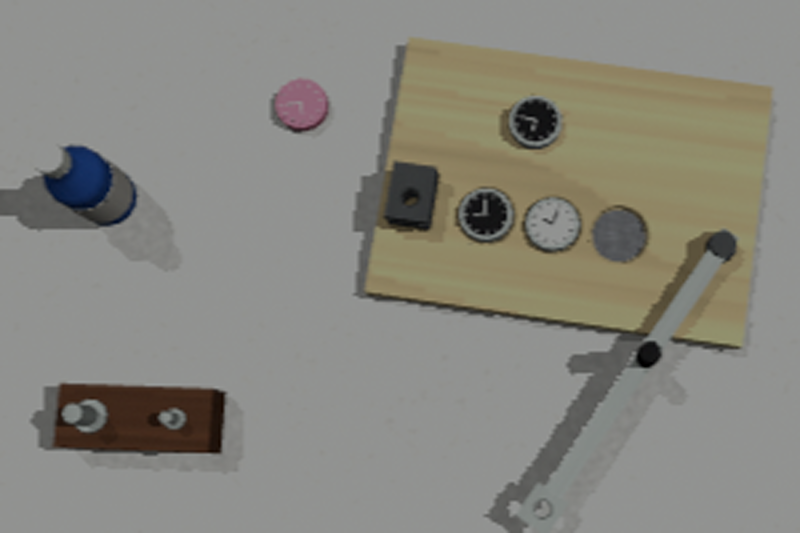

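The top view shows the loose black-dial watch on the far half at crop (535,122), which is pixel (320,186). The pink look-alike is at crop (301,104). The empty felt recess is at crop (620,235), tray y=-40. The thick pin with the wide collar is the left one in the stand, crop (85,415), and the slim pin is at (170,417). The bar is open, with its knob at crop (648,353).

Run:
```python
from h import *
from scipy.optimize import least_squares
p=capture("top")
c=lambda u,v:(u/2.667+120,v/2.667+140)
P=[((100,140,15),c(408,38)),((100,-140,15),c(773,87)),((-100,-140,15),c(743,347)),((-100,140,15),c(365,295)),((-30,-40,12),c(620,235)),((-30,10,21),c(552,223)),((-30,60,21),c(485,214))]
def W(m,L): 
    a=m[2];return np.array([m[0]+np.cos(a)*L[0]-np.sin(a)*L[1],m[1]+np.sin(a)*L[0]+np.cos(a)*L[1],L[2]])
r=least_squares(lambda m:np.concatenate([proj(p,W(m,L))-uv for L,uv in P]),[617,-39,0],loss="soft_l1",x_scale=[10,10,.1])
m=r.x;print(m,np.round(r.fun,1));np.save("tray.npy",m)
for n,L in dict(seat=(-30,-40,10),clevis=(-30,115,41),pivot=(-30,-115,25)).items():print(n,W(m,L))
print("watch",ray(p,c(535,121.5),26)); print("knobtop",ray(p,c(648,352),66));print("eye",ray(p,c(541,508),31))
print("pin",ray(p,c(72,414),72),ray(p,c(88,415),40),"slim",ray(p,c(171,417),50))
```

```text
[ 6.19980588e+02 -3.26894921e+01 -1.51115646e-01] [-0.1 -0.1 -0.  -0.3  0.2  0.  -0.2 -0.5 -0.3  0.3  0.2  0.4  0.2  0.3]
seat [584.30082915 -67.71740708  10.        ]
clevis [607.63470854  85.51617303  41.        ]
pivot [ 573.01024235 -141.86268778   25.        ]
watch [668.82163798  -6.06482102  26.        ]
knobtop [491.74095923 -81.97678739  66.        ]
eye [386.8195848   -7.55003241  31.        ]
pin [452.83774597 309.50296552  72.        ] [453.90703215 310.63939207  40.        ] slim [451.40955953 248.86341947  50.        ]
```

drive_tool:
  commands: "0.276 0.253 -0.049 0 0 0.0761 100;0.276 0.253 -0.049 0 0 0.0761 100;0.276 0.253 -0.049 0 0 0.0761 100;0.276 0.253 -0.049 0 0 0.0761 100;0.276 0.253 -0.049 0 0 0.0761 100;0.276 0.253 -0.049 0 0 0.0761 100;0.276 0.253 -0.049 0 0 0.0761 100;0.276 0.253 -0.049 0 0 0.0761 100;0.276 0.253 -0.049 0 0 0.0761 100;0.276 0.253 -0.049 0 0 0.0761 100;0.276 0.253 -0.049 0 0 0.0761 100;0.276 0.253 -0.049 0 0 0.0761 100;0.276 0.253 -0.049 0 0 0.0761 100;0.276 0.253 -0.049 0 0 0.0761 100;0.276 0.253 -0.049 0 0 0.0761 100;0.276 0.253 -0.049 0 0 0.0761 100;0.276 0.253 -0.049 0 0 0.0761 100;0.276 0.253 -0.049 0 0 0.0761 100;0.276 0.253 -0.049 0 0 0.0761 100;0.276 0.253 -0.049 0 0 0.0761 100"
  force: 25

```text
time_s: 2.92
eef_pos: [669.6, -4.3, 150.0]
ee_rot: [-0.0, 0.758, 0.653, -0.0]
force: [-0.2, -0.3, 0.3]
grip_width: 1.0
grip_force: 0.0
```

Run:
```python
from h import *
s=sense();p=capture("wrist");cv2.imwrite("pics/w1.png",p["pixels"])
q=s["ee_rot"];print(s["time_s"],s["eef_pos"],2*np.arctan2(q[2],q[1]),s["joints"])
for n,z in dict(watch_c=26,seated_a_c=21,bar_knob=66).items():
    print(n,[(np.round(b["position"]).astype(int).tolist(),round(b["confidence"],2),np.round(ray(p,b["position"],z,s),1).tolist()) for b in boxes_of(p,n)[:4]])
m=np.load("tray.npy");a=m[2]
for L in((-30,-40,15),(-30,10,21),(-30,115,41)):
    X=[m[0]+np.cos(a)*L[0]-np.sin(a)*L[1],m[1]+np.sin(a)*L[0]+np.cos(a)*L[1],L[2]];print(L,proj(p,X,s))
```

```text
2.9167 [669.58871907  -4.28667261 149.95675418] 1.4223022615177034 [-1.80964203e-01  7.13461723e-01  1.13077966e+00 -2.33534489e-05
  1.29740804e+00 -3.24638316e-02]
watch_c [([322, 238], 0.75, [673.2, -3.6, 26.0])]
seated_a_c [([209, 271], 0.79, [596.2, -17.0, 21.0])]
bar_knob [([72, 384], 0.78, [513.9, -60.2, 66.0])]
(-30, -40, 15) [210.85941995 335.67854277]
(-30, 10, 21) [203.02022276 273.72371359]
(-30, 115, 41) [177.6332076  106.47944374]
```

View pics/w1.png

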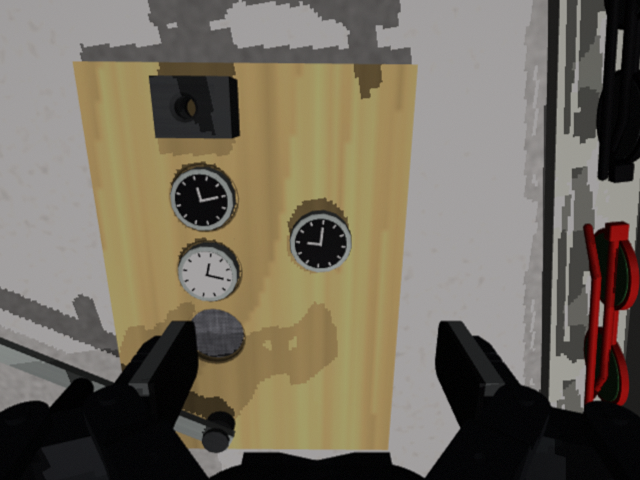

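The wrist view has the loose watch at (320,240), the felt recess at (217,335), and the seated watches at (203,199) and (208,272), with the clevis at top left. I'll descend with the fingers pre-closed to 70% so they clear the seated watches.

drive_tool:
  commands: "0.015 -0.007 -0.1 0 0 0 68;0 0 -0.2 0 0 0 68;0 0 -0.2 0 0 0 68;0 0 -0.2 0 0 0 68;0 0 -0.2 0 0 0 68;0 0 -0.15 0 0 0 68;0 0 -0.05 0 0 0 68;0 0 -0.03 0 0 0 68;0 0 -0.02 0 0 0 68;0 0 0 0 0 0 68"
  force: 20

```text
time_s: 3.95
eef_pos: [670.2, -7.1, 36.0]
ee_rot: [0.0, 0.759, 0.651, 0.0]
force: [0.1, 0.1, 0.3]
grip_width: 0.68
grip_force: 0.0
```

Run:
```python
from h import *
s=sense();p=capture("wrist");cv2.imwrite("pics/w2.png",p["pixels"])
print(s["eef_pos"],s["grip_width"],s["force"],s["joints"])
```

```text
[670.21334134  -7.05124064  36.0037949 ] 0.6803377040955987 [0.11259521 0.12016919 0.3364125 ] [-1.84920804e-01  8.39209556e-01  1.21773838e+00  1.06815690e-06
  1.08351903e+00 -3.26695820e-02]
```

View pics/w2.png

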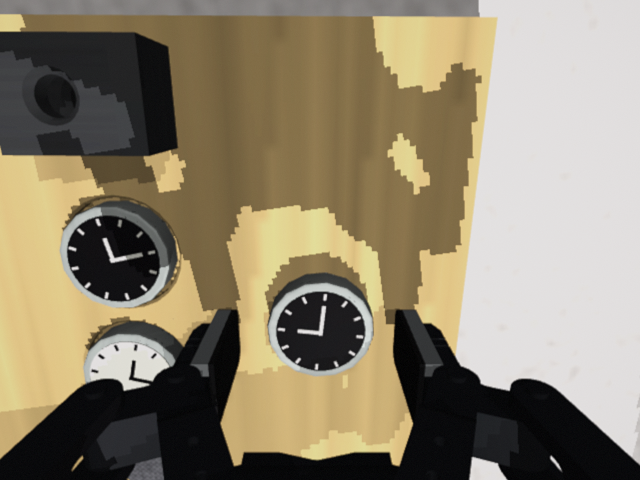

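Run:
```python
from h import *
s=sense();p=capture("wrist")
t=np.array(s["eef_pos"]);print(proj(p,t-[0,0,10],s),proj(p,t-[0,0,17],s))
b=boxes_of(p,"watch_c")[0];print(b,ray(p,(321,326),26,s),ray(p,(321,324),25,s))
```

```text
[315.95311176 331.29817127] [315.9316232  322.07739607]
{'position': [319.9, 322.9], 'confidence': 0.76} [672.48358737  -5.16448397  26.        ] [672.5368441  -4.892982   25.       ]
```

drive_tool:
  commands: "0.01 0.02 -0.01 0 0 0 68;0.01 0 -0.005 0 0 0 68;0 0 0 0 0 0 50;0 0 0 0 0 0 42;0 0 0 0 0 0 42;0 0 0 0 0 0 42;0 0 0 0 0 0 42;0 0 0 0 0 0 42"
  force: 20

```text
time_s: 4.77
eef_pos: [672.2, -4.5, 34.0]
ee_rot: [0.0, 0.759, 0.652, 0.0]
force: [1.1, 1.2, 2.0]
grip_width: 0.45
grip_force: 20.3
```

drive_tool:
  commands: "-0.011 -0.073 0 0 0 0 42;-0.011 -0.073 0 0 0 0 42;-0.011 -0.073 0 0 0 0 42;-0.011 -0.073 0 0 0 0 42;-0.011 -0.073 0 0 0 0 42;-0.011 -0.073 0 0 0 0 42;-0.011 -0.073 0 0 0 0 42;-0.011 -0.073 0 0 0 0 42;-0.011 -0.073 0 0 0 0 42;-0.011 -0.073 0 0 0 0 42;-0.073 0.011 0 0 0 0 42;-0.073 0.011 0 0 0 0 42;-0.073 0.011 0 0 0 0 42;-0.073 0.011 0 0 0 0 42;-0.073 0.011 0 0 0 0 42;0 0 0 0 0 0 42"
  force: 20

```text
time_s: 6.1
eef_pos: [623.6, -73.1, 34.0]
ee_rot: [0.0, 0.759, 0.651, -0.001]
force: [-3.8, -1.2, 5.6]
grip_width: 0.457
grip_force: 20.7
```

Run:
```python
from h import *
s=sense();p=capture("wrist");cv2.imwrite("pics/w3.png",p["pixels"])
print(s["eef_pos"],s["grip_width"],s["force"])
for b in boxes_of(p,"watch_c")+boxes_of(p,"seat_c"):print(b,ray(p,b["position"],21,s))
```

```text
[623.63351686 -73.0810296   33.9525347 ] 0.4565269146565957 [-3.75610141 -1.2456073   5.64495478]
{'position': [316.3, 331.3], 'confidence': 0.89} [623.48143286 -74.78888075  21.        ]
```

View pics/w3.png

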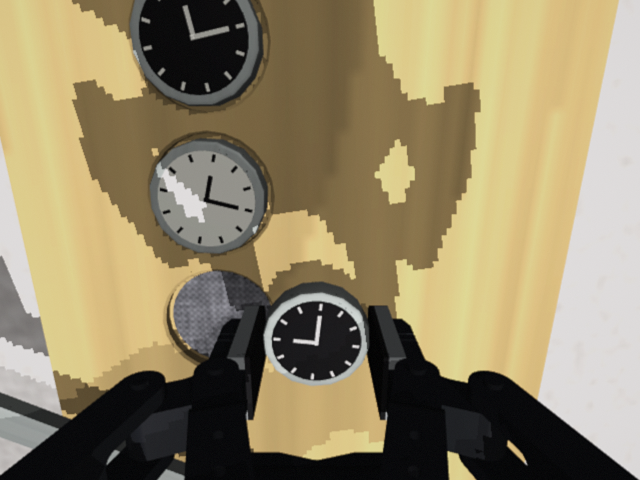

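The watch is held at (317,338), upright and flat. The recess rim runs from about column 170 to 272 and rows 268 to 366, and the neighbouring white watch is clear.

Run:
```python
from h import *
s=sense();p=capture("wrist")
im=p["pixels"]
w=ray(p,(317,337),26,s);print("w",w)
# fit recess centre at z=15, radius 21.5 from hand-picked rim points
from scipy.optimize import least_squares
pts=[(169,312),(180,290),(200,274),(225,269),(172,335),(183,352)]
X=np.array([ray(p,u,15,s)[:2] for u in pts])
r=least_squares(lambda c:np.hypot(*(X-c).T)-21.5,[588,-66]);print("seat",r.x,r.fun.round(1))
m=np.load("tray.npy");b=ray(p,(209,196),21,s);print("white",b,"-> seat",b[:2]-50*np.array([.1506,.9886]))
d=r.x-w[:2];print("move",d)
```

```text
w [623.88323486 -74.26468067  26.        ]
seat [587.7787675  -68.62394259] [-0.1 -0.7  0.1  0.8  0.2  0.5]
white [595.27244523 -17.99259511  21.        ] -> seat [587.74244523 -67.42259511]
move [-36.10446736   5.64073808]
```

drive_tool:
  commands: "-0.06 0.01 0 0 0 0 42;-0.06 0.01 0 0 0 0 42;-0.06 0.01 0 0 0 0 42;-0.06 0.01 0 0 0 0 42;-0.06 0.01 0 0 0 0 42;-0.06 0.01 0 0 0 0 42;0 0 0 0 0 0 42;0 0 0 0 0 0 50;0 0 0 0 0 0 54;0 0 0 0 0 0 54;0 0 0 0 0 0 54"
  force: 20

```text
time_s: 7.22
eef_pos: [588.4, -66.1, 33.5]
ee_rot: [-0.0, 0.759, 0.652, -0.0]
force: [-0.3, 0.7, 0.9]
grip_width: 0.536
grip_force: 0.0
```

Run:
```python
from h import *
s=sense();p=capture("wrist");cv2.imwrite("pics/w4.png",p["pixels"])
print(s["eef_pos"],s["grip_width"],s["force"])
```

```text
[588.42090793 -66.0616693   33.51493342] 0.5362553981384229 [-0.29257432  0.6811766   0.89299939]
```

View pics/w4.png

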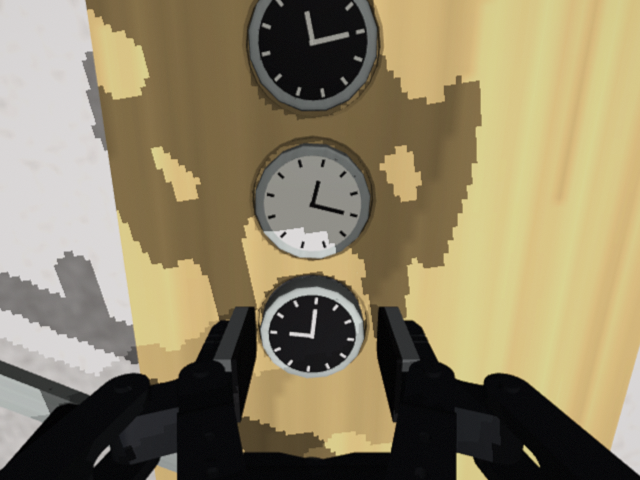

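Run:
```python
from h import *
s=sense();p=capture("wrist")
yd=np.array([.1506,.9886,0])
a=ray(p,(313,199),21,s);b=ray(p,(312,42),21,s);yd=(b-a)/np.linalg.norm(b-a);print(a,b,np.linalg.norm(b-a),yd)
seat=a-50*yd;print("seat",seat,proj(p,seat,s),proj(p,seat+[0,0,5],s))
for z in(21,26):print(ray(p,(314,331.5),z,s))
def wid(c,z):
    v=[proj(p,np.array([c[0]+d*.9886,c[1]-d*.1506,z]),s)[0] for d in(-20,20)];return v
print(wid(seat,21),wid(seat,26))
```

```text
[594.8418447 -17.2746779  21.       ] [601.92326003  30.6166415   21.        ] 48.41203277631879 [0.14627387 0.98924413 0.        ]
seat [587.52815125 -66.73688457  21.        ] [313.83213176 329.64468593] [313.75513173 336.55698225]
[587.47096866 -67.52629406  21.        ]
[587.93301489 -64.68928196  26.        ]
[np.float64(260.76341140066575), np.float64(366.90086738629543)] [np.float64(259.01845531654953), np.float64(368.49182439943417)]
```

drive_tool:
  commands: "0 0 0.2 0 0 0 56;0 0 0.2 0 0 0 30;0 0 0 0 0 0 0;0 0 0 0 0 0 0;0 0 0 0 0 0 0;0 0 0 0 0 0 0;0 0 -0.15 0 0 0 0;0 0 -0.12 0 0 0 0;0 0 -0.03 0 0 0 0;0 0 -0.02 0 0 0 0;0 0 -0.01 0 0 0 0;0 0 -0.01 0 0 0 0;0 0 0 0 0 0 0"

```text
time_s: 8.4
eef_pos: [588.6, -66.2, 40.0]
ee_rot: [0.0, 0.759, 0.651, 0.0]
force: [0.5, -0.2, 0.7]
grip_width: -0.004
grip_force: 0.0
```

Run:
```python
from h import *
s=sense();p=capture("wrist")
print(s["eef_pos"],s["force"],s["grip_width"])
```

```text
[588.64124948 -66.18771293  39.99860925] [ 0.52554667 -0.16456196  0.69700318] -0.004421051318912658
```

drive_tool:
  commands: "0 0 -0.01 0 0 0 0;0 0 -0.008 0 0 0 0;0 0 -0.006 0 0 0 0;0 0 0 0 0 0 0"

```text
time_s: 8.78
eef_pos: [588.6, -66.2, 38.1]
ee_rot: [0.0, 0.759, 0.652, 0.0]
force: [-1.9, 1.7, 5.9]
grip_width: 0.001
grip_force: 2.8
```

drive_tool:
  commands: "0 0 0.2 0 0 0 0;0 0 0.3 0 0 0 60;0 0 0.3 0 0 0 80;-0.15 -0.025 0.2 0 0 0 80;-0.2 -0.03 0 0 0 0 80;-0.2 -0.03 0 0 0 0 80;-0.2 -0.03 0 0 0 0 80;-0.19 -0.03 0 0 0 0 80;0 0 0 0 0 0 80"

```text
time_s: 9.53
eef_pos: [492.1, -80.7, 137.4]
ee_rot: [-0.001, 0.759, 0.651, -0.001]
force: [-1.1, -1.3, -0.2]
grip_width: 0.799
grip_force: 0.0
```

Run:
```python
from h import *
s=sense();p=capture("wrist");cv2.imwrite("pics/w5.png",p["pixels"])
print(s["eef_pos"])
for n,z in dict(bar_knob=49,watch_c=21,seated_a_c=21).items():
    print(n,[(np.round(b["position"]).astype(int).tolist(),round(b["confidence"],2),np.round(ray(p,b["position"],z,s),1).tolist()) for b in boxes_of(p,n)[:4]])
```

```text
[492.09069007 -80.65994001 137.4386198 ]
bar_knob [([270, 225], 0.78, [470.5, -58.1, 49.0]), ([500, 185], 0.23, [592.4, -54.6, 49.0])]
watch_c [([469, 197], 0.96, [586.1, -65.7, 21.0])]
seated_a_c [([478, 112], 0.6, [593.0, -18.4, 21.0])]
```

View pics/w5.png

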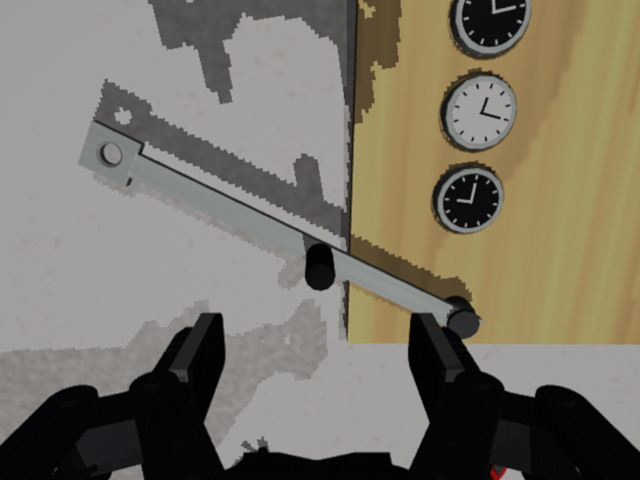

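The knob's top is at (320,277) and its foot at (318,247). The bar's eye is at (111,154). The watch sits in the recess at (469,200).

Run:
```python
from h import *
s=sense();p=capture("wrist")
k=ray(p,(320,277),67,s);print(k,ray(p,(319,243),31,s),"eye",ray(p,(111,154),31,s),"pivot",ray(p,(463,321),33,s))
print("tcp proj at z67",proj(p,np.array(s["eef_pos"])*[1,1,0]+[0,0,67],s))
```

```text
[496.74406567 -84.35280986  67.        ] [497.49897017 -77.68677165  31.        ] eye [391.81652374  -9.50310075  31.        ] pivot [ 578.70141197 -141.01228972   33.        ]
tcp proj at z67 [315.89960362 270.78009727]
```

drive_tool:
  commands: "0.03 -0.013 -0.2 0 0 0 80;0.015 0 -0.2 0 0 0 80;0 0 -0.2 0 0 0 80;0 0 -0.15 0 0 0 80;0 0 -0.1 0 0 0 60;0 0 0 0 0 0 40;0 0 0 0 0 0 28;0 0 0 0 0 0 28;0 0 0 0 0 0 28"

```text
time_s: 10.53
eef_pos: [498.2, -81.2, 52.9]
ee_rot: [-0.001, 0.759, 0.652, -0.0]
force: [-5.1, 3.1, 1.0]
grip_width: 0.284
grip_force: 2.9
```

drive_tool:
  commands: "0.069 0.084 0 0 0 0 28;0.078 0.076 0 0 0 0 28;0.086 0.067 0 0 0 0 28;0.092 0.058 0 0 0 0 28;0.098 0.047 0 0 0 0 28;0.103 0.036 0 0 0 0 28;0.106 0.025 0 0 0 0 28;0.108 0.013 0 0 0 0 28;0.080 0.001 0 0 0 0 28;0.05 0 0 0 0 0 28;0 0 0 0 0 0 28"

```text
time_s: 11.45
eef_pos: [587.0, -41.3, 53.2]
ee_rot: [0.001, 0.759, 0.652, 0.001]
force: [0.2, -0.3, 0.2]
grip_width: 0.277
grip_force: 0.0
```

Run:
```python
from h import *
s=sense();p=capture("wrist");cv2.imwrite("pics/w6.png",p["pixels"])
print(s["eef_pos"],s["grip_width"],s["force"])
```

```text
[587.04052402 -41.32888608  53.24535285] 0.2774475693325259 [ 0.19464032 -0.25915374  0.17019033]
```

View pics/w6.png

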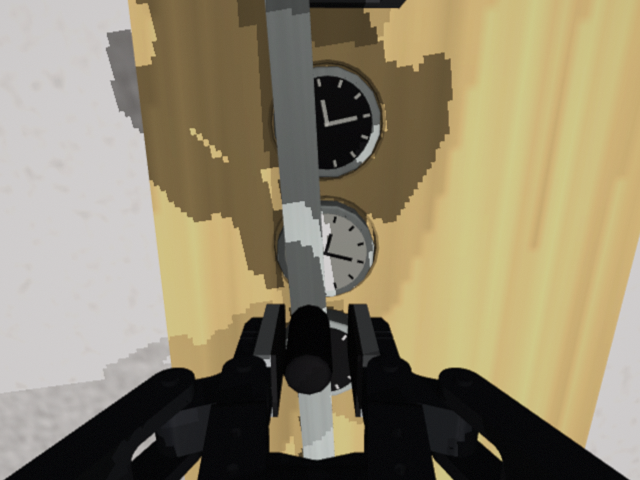

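The bar is nearly shut, with the knob at (308,370) in the cage and the bar running up past the seated watches. It needs about 8 mm more along tray x.

drive_tool:
  commands: "0.02 -0.003 0 0 0 0 28;0.02 -0.003 0 0 0 0 28;0.015 -0.002 0 0 0 0 28;0.01 -0.002 0 0 0 0 28;0 0 0 0 0 0 28"

```text
time_s: 11.92
eef_pos: [592.6, -42.3, 52.4]
ee_rot: [0.0, 0.759, 0.651, 0.0]
force: [-0.0, 0.7, -0.9]
grip_width: 0.28
grip_force: 0.0
```

drive_tool:
  commands: "0.01 -0.002 0 0 0 0 28;0.005 -0.001 0 0 0 0 28;0 0 0 0 0 0 28"

```text
time_s: 12.17
eef_pos: [594.1, -42.5, 52.4]
ee_rot: [0.0, 0.759, 0.652, -0.0]
force: [-0.5, 0.7, -0.6]
grip_width: 0.28
grip_force: 0.0
```

drive_tool:
  commands: "0.01 -0.002 0 0 0 0 28;0.01 -0.001 0 0 0 0 28;0 0 0 0 0 0 28"

```text
time_s: 12.42
eef_pos: [594.7, -42.6, 52.2]
ee_rot: [-0.002, 0.759, 0.652, -0.001]
force: [-8.9, 0.7, 4.6]
grip_width: 0.286
grip_force: 4.4
```

drive_tool:
  commands: "0.005 -0.001 0 0 0 0 28;0.005 -0.001 0 0 0 0 28;0 0 0 0 0 0 28"

```text
time_s: 12.67
eef_pos: [594.8, -42.6, 52.1]
ee_rot: [-0.003, 0.758, 0.652, -0.002]
force: [-14.5, 1.1, 9.0]
grip_width: 0.278
grip_force: 6.9
```

Run:
```python
from h import *
s=sense();print(s["eef_pos"],s["force"],s["wrist_torque"])
p=capture("wrist");cv2.imwrite("pics/w7.png",p["pixels"])
```

```text
[594.75772358 -42.58066367  52.11789028] [-14.46954082   1.09410387   8.95873448] [ 0.18705891  2.16128926 -0.03252162]
```

drive_tool:
  commands: "-0.045 0.006 0 0 0 0 28;0 0 0 0 0 0 50;0 0 0 0 0 0 80;0 0 0.15 0 0 0 80;0 0 0.3 0 0 0 80;0 0 0.35 0 0 0 80;-0.07 0.15 0.2 0 0 0 80;-0.13 0.35 0 0 0 0 80;-0.13 0.35 0 0 0 0 80;-0.13 0.35 0 0 0 0 80;-0.13 0.35 0 0 0 0 80;-0.13 0.35 0 0 0 0 80;-0.13 0.35 0 0 0 0 80;-0.13 0.35 0 0 0 0 80;-0.13 0.35 0 0 0 0 80;-0.13 0.35 0 0 0 0 80;-0.1 0.15 0 0 0 0 80;0 0 0 0 0 0 80"

```text
time_s: 14.22
eef_pos: [456.9, 305.6, 152.5]
ee_rot: [-0.0, 0.757, 0.653, 0.0]
force: [-0.4, -0.6, -1.1]
grip_width: 0.802
grip_force: 0.0
```

Run:
```python
from h import *
s=sense();p=capture("wrist");cv2.imwrite("pics/w8.png",p["pixels"])
print(s["time_s"],s["eef_pos"],s["grip_width"])
for n,z in dict(pin_grip=56,slim_pin_grip=50,pin_stand=36).items():
    print(n,[(np.round(b["position"]).astype(int).tolist(),round(b["confidence"],2),np.round(ray(p,b["position"],z,s),1).tolist()) for b in boxes_of(p,n)[:4]])
```

```text
14.2167 [456.85536453 305.57966219 152.45789495] 0.8021043822663609
pin_grip [([311, 242], 0.65, [455.2, 313.0, 56.0])]
slim_pin_grip [([323, 332], 0.94, [453.1, 252.4, 50.0])]
pin_stand []
```

View pics/w8.png

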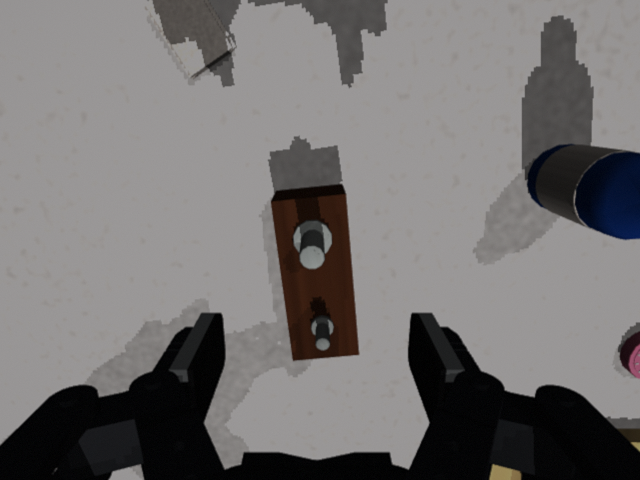

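The thick wide-collar pin is the upper one: grip top at (312,257), collar at (312,238). The slim pin is at (322,335), and the spray bottle is well off to the right.

Run:
```python
from h import *
s=sense();p=capture("wrist")
print(ray(p,(312,257),72,s),ray(p,(312,239),40,s))
```

```text
[457.78583818 305.88294073  72.        ] [457.50869539 305.94867373  40.        ]
```

drive_tool:
  commands: "0.008 0.005 -0.15 0 0 0 60;0 0 -0.2 0 0 0 60;0 0 -0.2 0 0 0 60;0 0 -0.2 0 0 0 60;0 0 -0.15 0 0 0 60;0 0 -0.025 0 0 0 60;0 0 0 0 0 0 60;0 0 0 0 0 0 30;0 0 0 0 0 0 0;0 0 0 0 0 0 0;0 0 0 0 0 0 0;0 0 0 0 0 0 0;0 0 0 0 0 0 0"
  force: 50

```text
time_s: 15.55
eef_pos: [456.1, 303.6, 61.2]
ee_rot: [-0.002, 0.758, 0.652, -0.003]
force: [-20.5, 1.2, 18.4]
grip_width: 0.143
grip_force: 49.0
```

drive_tool:
  commands: "-0.015 0 0 0 0 0 0;0 0 0 0 0 0 0"

```text
time_s: 15.72
eef_pos: [455.9, 303.6, 61.1]
ee_rot: [-0.001, 0.758, 0.652, -0.001]
force: [-13.2, 0.9, 12.9]
grip_width: 0.143
grip_force: 49.0
```

drive_tool:
  commands: "-0.02 0 0 0 0 0 0;0 0 0 0 0 0 0;0 0 0.01 0 0 0 0;0 0 0.01 0 0 0 0;0 0 0 0 0 0 0"

```text
time_s: 16.13
eef_pos: [455.4, 303.2, 62.0]
ee_rot: [-0.0, 0.759, 0.652, -0.0]
force: [-5.3, 1.6, -0.3]
grip_width: 0.144
grip_force: 49.1
```

drive_tool:
  commands: "0 0 0.05 0 0 0 0;0 0 0.1 0 0 0 0;0 0 0.15 0 0 0 0;0 0 0.2 0 0 0 0;0 0 0.2 0 0 0 0;0 0 0.1 0 0 0 0;0.07 -0.1 0 0 0 0 0;0.14 -0.2 0 0 0 0 0;0.14 -0.2 0 0 0 0 0;0.15 -0.21 0 0 0 0 0;0.15 -0.21 0 0 0 0 0;0.15 -0.21 0 0 0 0 0;0.15 -0.21 0 0 0 0 0;0.15 -0.21 0 0 0 0 0;0.15 -0.21 0 0 0 0 0;0.15 -0.2 0 0 0 0 0;0.1 -0.13 0 0 0 0 0;0.05 -0.08 0 0 0 0 0;0 0 -0.1 0 0 0 0;0 0 0 0 0 0 0"

```text
time_s: 17.8
eef_pos: [609.7, 85.9, 129.3]
ee_rot: [-0.001, 0.759, 0.651, -0.001]
force: [0.1, 0.7, -1.7]
grip_width: 0.146
grip_force: 48.9
```

Run:
```python
from h import *
s=sense();p=capture("wrist");cv2.imwrite("pics/w9.png",p["pixels"])
print(s["time_s"],s["eef_pos"],s["grip_width"],s["force"],s["ee_rot"])
t=np.array(s["eef_pos"])
for n,X in dict(tip=t+[0,0,-53],coll=t+[0,0,-25],mouth=[610.9,86,41]).items():print(n,proj(p,X,s))
```

```text
17.8 [609.66850853  85.885311   129.25500077] 0.14629560846500383 [ 0.14449198  0.65275842 -1.65065561] [-0.00132589  0.75882083  0.65129664 -0.00136644]
tip [316.43668496 284.60730496]
coll [316.23497595 312.41821812]
mouth [318.80649518 258.32940179]
```

View pics/w9.png

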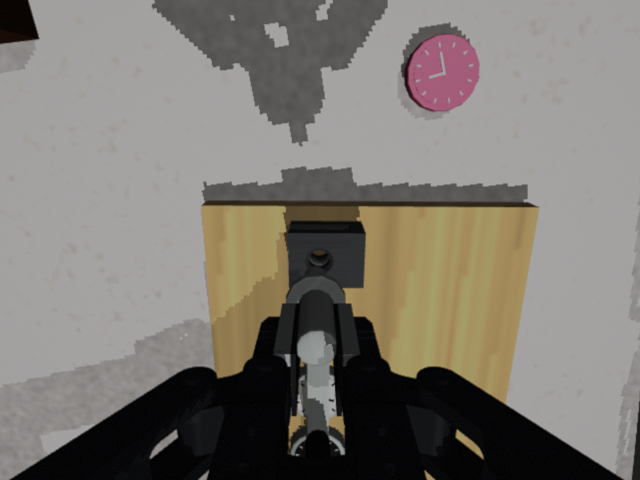

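drive_tool:
  commands: "0.007 -0.012 -0.1 0 0 0 0;0.006 -0.012 -0.1 0 0 0 0;0 0 -0.06 0 0 0 0;0 0 -0.03 0 0 0 0;0 0 0 0 0 0 0"

```text
time_s: 18.27
eef_pos: [611.6, 83.9, 101.8]
ee_rot: [-0.001, 0.759, 0.652, -0.001]
force: [0.4, -0.3, -0.4]
grip_width: 0.144
grip_force: 48.9
```

Run:
```python
from h import *
s=sense();p=capture("wrist");cv2.imwrite("pics/w10.png",p["pixels"])
print(s["time_s"],s["eef_pos"],s["force"])
t=np.array(s["eef_pos"])
for n,X in dict(tip=t+[0,0,-53],tip25=t+[0,2.5,-53],coll=t+[0,0,-25],mouth=[610.9,86,41]).items():print(n,proj(p,X,s))
cv2.imwrite("pics/w10c.png",cv2.resize(p["pixels"][190:340,220:420],(800,600),interpolation=cv2.INTER_CUBIC))
```

```text
18.2667 [611.599463    83.91377962 101.81436526] [ 0.44295168 -0.33175258 -0.39210488]
tip [316.20386748 284.62096108]
tip25 [315.40244283 279.74900322]
coll [316.10797581 312.4257552 ]
mouth [314.15848558 274.43800549]
```

View pics/w10c.png

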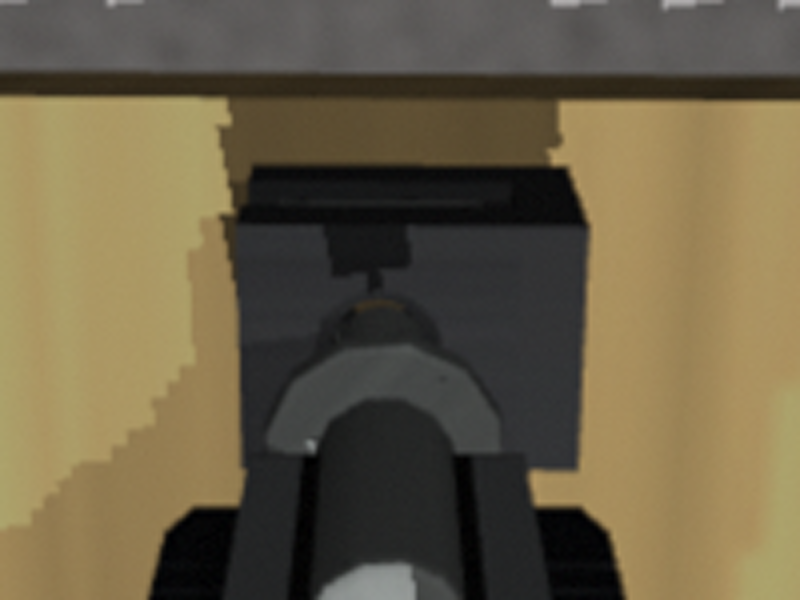

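The hole's mouth ring is centred near crop (379,351), full (314.8,277). The pin tip's far edge is at crop row 308, so the pin hangs several mm towards +y. I'll fit its offset and tilt in the grip.

Run:
```python
from h import *
s=sense();p=capture("wrist");im=p["pixels"].astype(int)
g=im.sum(2)//3
sub=g[320:380,285:345]
th=(sub>110).astype(np.uint8);n,l,st,c=cv2.connectedComponentsWithStats(th)
for i in range(1,n):
    if st[i,4]>30:print(st[i]+[285,320,0,0,0],c[i]+[285,320])
print("col316 profile",g[250:375:3,312])
t=np.array(s["eef_pos"]);yd=np.array([.1506,.9886,0])
def P(dy,tilt,h,r):  # h above collar underside; far-edge at radius r along +y
    ax=np.array([0,0,1])+tilt*yd; ax/=np.linalg.norm(ax)
    return proj(p,t+dy*yd+[0,0,-5]+ax*(h-20)+yd*r,s)
for dy in(0,3,5,6):
  for tl in(-.1,0,.1):
    print(dy,tl,"tipfar",P(dy,tl,-28,2.5)[1].round(1),"shoul",P(dy,tl,-24,5)[1].round(1),"collar",P(dy,tl,4,12)[1].round(1),"topfar",P(dy,tl,36,7)[1].round(1),"topnear",P(dy,tl,36,-7)[1].round(1))
```

```text
[ 298  331   36   49 1373] [314.50400583 356.33721777]
col316 profile [ 24  22  22  21  34  48  36  36  37  72  69  73  74  59  34  33  35  34
  35  35  37  34  36  36  35  36  33 105 144 150 150 152 154 154 154 153
 153 153 137 134 135 134]
0 -0.1 tipfar 270.4 shoul 269.3 collar 285.6 topfar 349.7 topnear 386.9
0 0 tipfar 279.7 shoul 278.1 collar 289.3 topfar 345.5 topnear 382.9
0 0.1 tipfar 289.3 shoul 287.1 collar 293.2 topfar 340.9 topnear 378.6
3 -0.1 tipfar 264.3 shoul 263.1 collar 278.4 topfar 341.4 topnear 379.1
3 0 tipfar 273.7 shoul 272.0 collar 282.2 topfar 337.1 topnear 375.1
3 0.1 tipfar 283.4 shoul 281.0 collar 286.0 topfar 332.5 topnear 370.7
5 -0.1 tipfar 260.2 shoul 258.9 collar 273.6 topfar 335.8 topnear 373.9
5 0 tipfar 269.7 shoul 267.8 collar 277.3 topfar 331.5 topnear 369.8
5 0.1 tipfar 279.5 shoul 277.0 collar 281.3 topfar 326.8 topnear 365.4
6 -0.1 tipfar 258.2 shoul 256.8 collar 271.1 topfar 333.0 topnear 371.2
6 0 tipfar 267.7 shoul 265.8 collar 274.9 topfar 328.6 topnear 367.1
6 0.1 tipfar 277.5 shoul 275.0 collar 278.8 topfar 324.0 topnear 362.8
```

The offset fits well: about 5 mm along tray +y in the grip, with no tilt. I'll shift by (-1.0,-3.8) mm and lower gently.

drive_tool:
  commands: "-0.01 -0.02 0 0 0 0 0;0 -0.018 0 0 0 0 0;0 0 -0.04 0 0 0 0;0 0 -0.03 0 0 0 0;0 0 -0.02 0 0 0 0;0 0 -0.02 0 0 0 0;0 0 -0.02 0 0 0 0;0 0 0 0 0 0 0"

```text
time_s: 19.03
eef_pos: [611.0, 79.8, 89.5]
ee_rot: [-0.0, 0.759, 0.652, -0.0]
force: [-0.1, -0.4, -1.2]
grip_width: 0.147
grip_force: 49.0
```

drive_tool:
  commands: "0 0 -0.015 0 0 0 0;0 0 -0.015 0 0 0 0;0 0 -0.015 0 0 0 0;0 0 0 0 0 0 0"

```text
time_s: 19.37
eef_pos: [610.9, 79.7, 85.0]
ee_rot: [-0.0, 0.759, 0.652, -0.0]
force: [-0.2, -2.0, -1.2]
grip_width: 0.148
grip_force: 49.0
```

drive_tool:
  commands: "0 -0.004 -0.015 0 0 0 0;0 0 -0.015 0 0 0 0;0 0 -0.015 0 0 0 0;0 0 -0.015 0 0 0 0;0 0 0 0 0 0 0"

```text
time_s: 19.78
eef_pos: [611.0, 79.5, 79.0]
ee_rot: [-0.0, 0.759, 0.652, -0.0]
force: [-2.8, -0.8, -0.9]
grip_width: 0.144
grip_force: 49.1
```

drive_tool:
  commands: "-0.003 0 -0.015 0 0 0 0;0 0 -0.015 0 0 0 0;0 0 -0.015 0 0 0 0;0 0 -0.015 0 0 0 0;0 0 -0.015 0 0 0 0;0 0 0 0 0 0 0"

```text
time_s: 20.28
eef_pos: [610.8, 79.5, 71.5]
ee_rot: [-0.0, 0.759, 0.651, -0.0]
force: [-0.8, -1.0, -0.7]
grip_width: 0.147
grip_force: 49.0
```

drive_tool:
  commands: "0 0 -0.015 0 0 0 0;0 0 -0.015 0 0 0 0;0 0 -0.015 0 0 0 0;0 0 -0.008 0 0 0 0;0 0 0 0 0 0 0"

```text
time_s: 20.7
eef_pos: [610.8, 79.5, 66.3]
ee_rot: [-0.0, 0.759, 0.652, -0.0]
force: [-1.5, -1.9, -0.7]
grip_width: 0.148
grip_force: 49.1
```

drive_tool:
  commands: "0 0 -0.008 0 0 0 0;0 0 -0.006 0 0 0 0;0 0 0 0 0 0 0"

```text
time_s: 20.95
eef_pos: [610.8, 79.5, 66.2]
ee_rot: [0.0, 0.759, 0.652, 0.0]
force: [-5.7, -2.5, 9.3]
grip_width: 0.146
grip_force: 50.0
```

drive_tool:
  commands: "0 0 0 0 0 0 25;0 0 0 0 0 0 45;0 0 0 0 0 0 60;0 0 0 0 0 0 60;0 0 0.1 0 0 0 60;0 0 0.2 0 0 0 60;0 0 0.3 0 0 0 60;0 0 0.3 0 0 0 60;-0.2 0 0.2 0 0 0 60;-0.3 0 0 0 0 0 60;-0.3 0 0 0 0 0 60;-0.3 0 0 0 0 0 60;0 0 0 0 0 0 60;0 0 0 0 0 0 60"

```text
time_s: 22.12
eef_pos: [500.4, 79.6, 176.3]
ee_rot: [0.0, 0.759, 0.652, 0.001]
force: [-0.5, 0.2, 0.3]
grip_width: 0.599
grip_force: 0.0
```

Run:
```python
from h import *
s=sense();print(s["time_s"],s["eef_pos"],s["force"])
p=capture("wrist");cv2.imwrite("pics/w11.png",p["pixels"])
for n,z in dict(pin_grip=61,bar_knob=49,watch_c=21,clevis=41).items():
    print(n,[(np.round(b["position"]).astype(int).tolist(),round(b["confidence"],2),np.round(ray(p,b["position"],z,s),1).tolist()) for b in boxes_of(p,n)[:4]])
g=p["pixels"].sum(2)//3
# pin check: predicted collar/top pixels
M=np.array([611.1,85.2]);
for n,z in dict(collar=45,top=77).items():print(n,proj(p,[*M,z],s))
t=capture("top");cv2.imwrite("pics/top1.png",t["pixels"])
for n,z in dict(pin_grip=61,bar_knob=49,seated_a_c=21,slim_pin_grip=50).items():
    print(n,[(np.round(b["position"]).astype(int).tolist(),round(b["confidence"],2),np.round(ray(t,b["position"],z),1).tolist()) for b in boxes_of(t,n)[:4]])
u,v=map(int,proj(p,[*M,60],s))
c=p["pixels"][max(0,v-150):v+150,max(0,u-110):u+190]
cv2.imwrite("pics/fin.png",np.hstack([cv2.resize(c,(400,400*c.shape[0]//c.shape[1]))]))
```

```text
22.1167 [500.37959488  79.60930172 176.31599458] [-0.52626653  0.18860468  0.26713224]
pin_grip [([494, 205], 0.83, [609.1, 87.3, 61.0])]
bar_knob [([468, 295], 0.88, [595.4, 24.6, 49.0])]
watch_c [([494, 206], 0.73, [624.7, 75.4, 21.0]), ([589, 38], 0.62, [684.8, 173.2, 21.0])]
clevis [([508, 269], 0.57, [625.3, 36.0, 41.0])]
collar [487.31769656 202.62827583]
top [509.90059963 214.82617885]
pin_grip [([350, 201], 0.34, [627.3, -60.7, 61.0])]
bar_knob [([352, 225], 0.63, [582.5, -64.2, 49.0]), ([485, 308], 0.61, [424.4, -304.7, 49.0])]
seated_a_c [([325, 229], 0.59, [581.0, -14.2, 21.0])]
slim_pin_grip [([325, 230], 0.32, [574.7, -14.2, 50.0])]
```

Run:
```python
from h import *
s=sense();p=capture("wrist");g=p["pixels"].sum(2)//3
t=(g[180:245,465:545]>110).astype(np.uint8)
n,l,st,c=cv2.connectedComponentsWithStats(t)
for i in range(1,n):
    if st[i,4]>15:print(st[i]+[465,180,0,0,0],c[i]+[465,180])
for M in((611.1,85.2),(610.9,86)):
  for z in(77,80):print(M,z,proj(p,[*M,z],s))
for r in range(180,240,3):print(r,"".join("%4d"%v for v in g[r,465:545:4]))
```

```text
[ 465  180   80   65 2552] [516.17750784 222.21512539]
[497 188  10  10  43] [501.25581395 192.44186047]
[471 191   7  19  76] [473.96052632 200.02631579]
(611.1, 85.2) 77 [510.26004442 215.29130922]
(611.1, 85.2) 80 [512.69532735 216.61629222]
(610.9, 86) 77 [509.88583693 213.95926599]
(610.9, 86) 80 [512.31893485 215.26888921]
180   42  43  43  22  20  21  19  21  42  43  41  42  42  42  42  42 116 111 114 120
183   40  39  40  18  19  16  20  22  41  42  42  43  42  42  42  41 116 110 115 120
186   40  40  19  19  31  65  64  70  52  37  39  40  40  41  42  41 114 110 115 121
189   40  29  18  40  65  62  66  64 127 114  40  41  41  42  42  46 113 110 114 121
192   42  21  26 112  64  66  64  59  65 124  47  41  41  43  42  60 113 112 115 123
195   40  29  96 111  65  33  26  30  37 128 110  41  42  43  42  78 113 112 117 124
198   43  18 126 110  27  21  24  26  31  31  97  42  42  41  43  98 111 113 117 124
201   34  31 126 104  19  21  22  25  28  29  31  35  40  42  42 115 110 112 119 125
204   35  35 132 107  20  20  20  22  25  27  29  89  96  51  40 117 110 113 117 124
207 
[... 230 characters left out ...]
 113 111 115 121 124
216   32  34  55 106 106 106  51  21  21 129 127 126 126 123 127 112 111 117 122 124
219   33  32  33  45 109 106 131  53  26 133 131 130 128 122 103 112 111 115 121 124
222   31  33  31  32  31  32  37  41  38 119 133 130 129 124  93 111 112 117 123 122
225   36  34  33  33  43  43  40  42  42  41 113 129 120  42 110 111 112 117 123 123
228   73 109 121 108 110 107 103 103 124 118 118 120 120 119 116 110 112 117 123 124
231  112 133 131 122 135 120 103 125 123 120 118 121 120 119 117 109 114 118 123 125
234  132 131 129 131 133 126 125 125 121 120 117 121 119 117 114 110 114 118 122 125
237  135 132 132 130 133 125 125 124 120 119 119 120 120 117 113 109 114 119 123 126
```

```bash
python3 -c "
from rig import finish_job;print(finish_job())"
```

```text
the job is handed in; nothing more can be done
None
```

I handed the job in at about 22 s of the 66 s allowed: the loose watch is home in the empty recess, the bar is shut at its stop, and the thick pin's collar rests on the clevis. I confirmed these by contact force and wrist-camera measurement, but did not view a last picture of the whole scene, having used all ten.

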